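# Slip test: find and mark the angle at which the steel puck slips

## Task

Raise the hinged test board slowly by its handle until the round steel puck slips by itself down to the stop strip, and stop there, before the square rubber-soled block next to it slips too. Leave the board standing at that angle, then swing the pointer arm beside it down until it lies parallel to the board, so that it marks the slip angle, and let go. Do not touch the puck or the block on the board.

Things in the scene. Friction and masses are not known exactly. Their poses are not given: they have to be found in the camera images.
- board (a joint): Tilt of the plywood test board, rad: 0 level (start), grows as the handle end rises, at most 0.95. Board 190 x 150 x 12 mm on a wooden base, hinged at its end away from the robot. The hinge is stiff: the board stays where it is left; raising it takes 6 to 10 N at the handle.
- board_grip (a point): Middle of the board's handle: steel bar 12 mm thick, 110 long, parallel to the hinge, 55 off the robot-side edge, 53 over the table when level (mat below: 3). Axes turn with the board: x to the hinge axis, 255 mm away; y along bar and hinge; z out of the upper face, which is at z = 6 mm. A stop strip 8 mm high crosses the board near the hinge; the puck resting against it is at x = 201.
- pointer (a joint): Angle of the flat steel pointer arm, rad, on the same hinge axis and counted like the board's: 0 level, grows as its free end rises (starts at 1.0 to 1.25); equal to the board's angle when parallel to it. It stays where it is left; moving it takes 1 to 3 N at its free end.
- pointer_grip (a point): On the pointer's grip: a round steel stub 12 mm thick that sticks out 62 mm sideways, away from the board, from the arm's free end; this point is 42 mm from the arm, 69 mm out from the board's -y edge. Axes turn with the arm: x along the arm to the hinge axis, 200 mm away; y along the stub and the hinge axis.
- steel_puck: Plain round steel puck on the board, 40 mm across, 16 high; origin at the centre of its underside. It starts on the handle half of the board beside the rubber-soled block, on either side of it, and slips first, at 13 to 28 degrees of tilt. A like puck on the wooden base beside the board is a spare.
- rubber_block: Square aluminium block on the board beside the puck, 40 x 40 x 30 mm including a black rubber sole 6 mm thick; origin at the centre of its underside. It slips only some 11 degrees or more beyond the puck's slip angle. A like block on the wooden base is a spare.
Mind the look-alikes: they are no part of the job. Leave any pink look-alike of the rubber_block alone.

How it is judged:
By the outcome, as a careful person would: the job done as asked, in the order asked, and still so for the second after the job is handed in, with the robot touching nothing.
It also fails if it takes over 51 s, if anything falls off the work surface, if the arm or the gripper's body presses on something with over 40 N, if the wrist force passes 120 N, or if a joint passes its speed limit or range.

## Robot

A 6-joint arm with a two-finger parallel gripper is mounted at the origin on the work surface. World frame = base frame: x ahead of the robot, y to its left, z up, the work surface at z = 0. Lengths are in m, angles in rad, forces in N, time in s.
With the tool pointing down it reaches from about 0.35 to 0.975 m from the base axis. Payload 4.9 kg.
Tool frame: the origin (TCP) lies at the very end of the fingers, on their centre line; the grasp point (between the pads) lies 19 mm behind it; z points along the fingers, y is the line along which they close (so a half turn about z gives the same grasp; the last joint's range is limited). The gripper opens to 85 mm and grips with 20 to 120 N. Pads are 22 mm wide; open, the fingers measure 114 mm over their backs; the gripper's body (76 mm by 85 mm) begins 54 mm behind the grasp point. The pads swing forward as they close: fully open they stand 13 mm farther back than shut.
Start: joints at [1.006, 0.053, 1.613, -0, 1.476, -0.119], TCP at [0.269, 0.564, 0.231] pointing down, gripper open.
Joint ranges: [-3.01, 3.01], [-1.01, 2.22], [0.06, 2.58], [-1.02, 4.17], [0.09, 2.62], [-3.14, 3.14]. Speed limits (rad/s): [2.57, 2.57, 3.14, 3.14, 3.14, 3.14].

## Interface

Orientations are given as a unit quaternion [w, x, y, z].
In Python, from plant import state, optics, ticket, nets gives the robot as it stands. The module is installed in compiled form; this text tells all that it offers.
- The arm moves only by the shell command python3 -m inch 'ROWS' [OPENING]. ROWS is JSON, a list of rows, each an object of numbers: "dx", "dy", "dz": the shift along the tool's x, y, z as a fraction of full scale; "rx", "ry", "rz": the turn, a rotation vector about the tool's x, y, z as a fraction of full scale. In form: [{"dx": .., "dy": .., "dz": .., "rx": .., "ry": .., "rz": ..}, ...]. A call has 1 to 5 rows; each row is the pose to reach, as a shift and turn from the pose commanded when the call began, along the tool's axes at that moment; what a row does not reach only later rows make up. Full scale, the value 1, is 0.8 m for a shift and 1.5 rad for a turn. A row lasts 1/10 s, in which the tool goes at most 50 mm and 8.59 degrees, less where a joint would pass 70% of its speed; a pose out of reach is approached as far as the arm can. A call with a number of a shift or a turn outside -1 to 1 is refused whole. A call with a gripper value outside its range is refused whole. OPENING is the opening, from -1 (shut) to 1 (fully open), set as the call begins (- or left out, the last holds). The fingers move at their own pace and stop on an object; the grip force is fixed at half the most. Time passes only in rows, so rows that repeat a pose let the fingers close. It gives the time, the measured TCP pose, the force, the opening and the grip force at its end, in the units of the state.
- state(): the state, without advancing time (a new reading comes with each control period).
- optics.grab_frame(name): name is "scene" or "top" or "wrist"; returns the picture (480x640x3 uint8, red, green, blue); there is no depth.
- optics.camera_info(name): a dict with "fx", "fy", "cx", "cy" (pixels), "R" (3x3) and "t" (3): a world point X has camera coordinates R X + t. Camera axes: x right, y down, z forward; pixel columns grow to the right and rows downward; lengths in m; the calibration is good to about 2 mm. The wrist camera is an equidistant fisheye: a pixel r from the principal point sees the ray r / f radians off the axis. A picture is of the moment at which its call begins: read the wrist's pose just before it. camera_info takes no time and is no camera call; for the wrist camera it gives the pose at the moment of the call.
- ticket.job_done(): hands the job in; it is judged then, once.
Trained networks look in the newest picture that a camera, given by its name, has taken for a name from the list of things; names that differ only in an ending like _2 or _b are one class to them, and where a whole thing is asked for, a point or a joint stands for the part that bears it (a point fixed in the world has none). Each returns a list of dicts, best first, with "confidence" (0 to 1); they miss things now and then, are a little off and sometimes report something else, mostly with a low value. They report only what shows in the picture. A call takes as long as a camera call. They do not tell look-alikes from the thing itself.
- nets.boxes_of(camera, name): "bbox" ([centre column, centre row, width, height] in pixels, round what is visible of it).
- nets.outline_of(camera, name): "pixels" (480x640 bool, what is visible of it) and "bbox" ([centre column, centre row, width, height] in pixels, round what is visible of it).
The state is a dict: "time": time; "joint_pos": joint angles; "joint_vel": joint speeds; "joint_efforts": joint torques, N m; "tool_pos": TCP position; "tool_rot": TCP orientation; "contact_force": force on the tool from outside, world axes, zero at the start; "ft_torque": the same for the moment, N m; "gripper_width": opening from 0.0 (shut) to 1.0 (fully open); "grasp_force": force on a finger pad.
Only numpy, scipy, OpenCV 4.12 (cv2) and the standard library are available. Lean on these libraries where they do the work, as an engineer would, in place of code of your own. Each camera call takes 0.05 s, during which the arm holds its last target. There are 200 camera calls.

## Working session

There is one attempt and no reset: what is moved stays moved. The work goes in short steps, Python scripts to look and compute and a shell command to move; the robot and the scene stay as the last step left them, time stands still between calls to the robot, and variables do not carry over. Pictures are saved under pics/ and viewed, at most 10 in all, crops included, and the job is handed in when it is done.

```bash
mkdir -p pics; cat > h.py <<'E'
import numpy as np, cv2, json
from plant import state, optics, ticket, nets
from scipy.spatial.transform import Rotation as Ro
def save(cam,name):
    im=optics.grab_frame(cam); cv2.imwrite('pics/'+name,im[:,:,::-1]); return im
def ray(cam,u,v,ci=None):
    c=ci or optics.camera_info(cam); R=np.array(c['R']);t=np.array(c['t'])
    a=np.array([(u-c['cx'])/c['fx'],(v-c['cy'])/c['fy']])
    if cam=='wrist':
        r=np.linalg.norm(a); d=np.r_[a/max(r,1e-9)*np.sin(r),np.cos(r)]
    else: d=np.r_[a,1]
    return -R.T@t, R.T@d
def atz(cam,u,v,z):
    o,d=ray(cam,u,v); return o+d*(z-o[2])/d[2]
def proj(cam,X):
    c=optics.camera_info(cam); p=np.array(c['R'])@X+np.array(c['t']); return [c['fx']*p[0]/p[2]+c['cx'],c['fy']*p[1]/p[2]+c['cy']]
def tri(p,q):
    (o1,d1),(o2,d2)=p,q
    A=np.c_[d1,-d2]; s=np.linalg.lstsq(A,o2-o1,rcond=None)[0]
    a,b=o1+s[0]*d1,o2+s[1]*d2; return (a+b)/2,np.linalg.norm(a-b)
E
python3 - <<'E'
from h import *
save('scene','s0.png');save('top','t0.png')
for cam in ['top','scene']:
    for n in ['board','board_grip','pointer','pointer_grip','steel_puck','rubber_block']:
        print(cam,n,[(round(b['confidence'],2),np.round(b['bbox']).tolist()) for b in nets.boxes_of(cam,n)][:4])
print(state())
for cam in ['top','scene']:
    c=optics.camera_info(cam);print(cam,c['fx'],-np.array(c['R']).T@np.array(c['t']))
E
```

```text
top board [(0.75, [312.0, 231.0, 111.0, 165.0])]
top board_grip [(0.91, [314.0, 231.0, 112.0, 162.0])]
top pointer [(0.86, [397.0, 155.0, 78.0, 46.0])]
top pointer_grip [(0.65, [395.0, 155.0, 81.0, 45.0])]
top steel_puck [(0.55, [343.0, 236.0, 28.0, 26.0])]
top rubber_block [(0.93, [209.0, 336.0, 32.0, 35.0]), (0.74, [256.0, 346.0, 26.0, 30.0]), (0.56, [297.0, 250.0, 26.0, 32.0]), (0.3, [342.0, 235.0, 26.0, 23.0])]
scene board [(0.34, [279.0, 240.0, 28.0, 29.0])]
scene board_grip [(0.66, [320.0, 256.0, 159.0, 176.0])]
scene pointer []
scene pointer_grip [(0.65, [231.0, 300.0, 107.0, 138.0])]
scene steel_puck [(0.83, [279.0, 241.0, 29.0, 32.0])]
scene rubber_block [(0.87, [328.0, 215.0, 39.0, 38.0]), (0.85, [402.0, 143.0, 30.0, 30.0]), (0.64, [349.0, 145.0, 29.0, 34.0])]
{'time': 0.7, 'joint_pos': array([ 1.00599776e+00,  5.26514155e-02,  1.61288337e+00,  1.36569659e-05,
        1.47597668e+00, -1.19023169e-01]), 'joint_vel': array([ 4.60313797e-04,  3.48250770e-04, -5.69040981e-04,  7.14364027e-05,
        3.93672237e-04,  2.79538933e-03]), 'joint_efforts': array([-2.11262421e-03, -3.93547297e+01, -3.70371294e+01, -2.66503457e-04,
        2.86241720e-04,  8.85787102e-06]), 'tool_pos': array([0.26948039, 0.56391473, 0.23134367]), 'tool_rot': array([7.20611960e-06, 2.21047436e-01, 9.75263056e-01, 4.05228802e-05]), 'contact_force': array([ 0.30342189, -0.58282165, -0.24543489]), 'ft_torque': array([ 0.00911127, -0.014169  , -0.0164516 ]), 'grasp_force': 0.0, 'gripper_width': 0.9997033270640802}
top 613.7915512215492 [0.49991876 0.03167889 1.05186349]
scene 590.4848168745539 [ 0.98171049 -0.04818765  0.77753369]
```

View pics/t0.png

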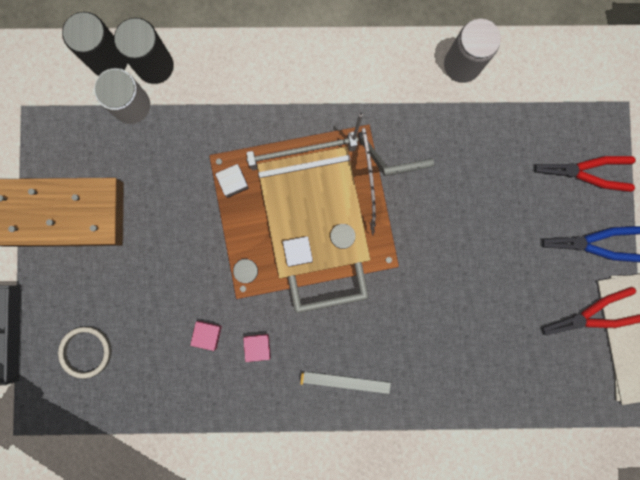

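View pics/s0.png

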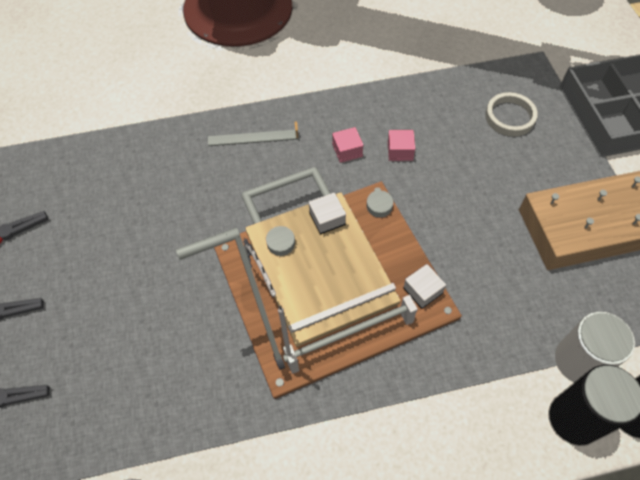

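The top view shows the board with its handle bar from about (298,308) to (366,296), and the hinge at the top. The pointer stub runs (386,169)-(432,162). The puck on the board is at (343,236) and the block at (297,250). The spares sit on the base. The scene view agrees, with the bar at (246,193)-(317,172) and the stub at (180,253)-(238,235).

```bash
python3 - <<'E'
from h import *
b=[atz('top',298,308,.053),atz('top',366,296,.053)]
print('bar top z53',np.round(b,3))
print('bar tri',tri(ray('top',298,308),ray('scene',317,172)),tri(ray('top',366,296),ray('scene',246,193)))
print('stub',tri(ray('top',432,162),ray('scene',180,253)),tri(ray('top',386,169),ray('scene',238,235)))
h=[atz('top',250,158,.053),atz('top',352,143,.053)];print('hinge',np.round(h,3))
print('puck',atz('top',343,236,.075),'block',atz('top',297,250,.089))
for cam in ['top','scene']:
  for n in ['board_grip','pointer_grip']:
    o=nets.outline_of(cam,n)
    if o:
        cv2.imwrite(f'pics/m_{cam}_{n}.png',o[0]['pixels'].astype(np.uint8)*255); print(cam,n,o[0]['confidence'],np.round(o[0]['bbox']))
# refined crop
im=cv2.imread('pics/t0.png')[130:320,230:450]; im2=cv2.imread('pics/s0.png')[160:290,170:335]
a=cv2.resize(im,None,fx=3.6,fy=3.1,interpolation=cv2.INTER_CUBIC);cv2.imwrite('pics/crop.png',a)
E
```

```text
bar top z53 [[ 0.459  0.053  0.053]
 [ 0.477 -0.058  0.053]]
bar tri (array([0.45938456, 0.05447023, 0.05431696]), np.float64(0.003975659314318261)) (array([ 0.47744895, -0.05568575,  0.06134829]), np.float64(0.0029647937655172523))
stub (array([ 0.65992516, -0.13270242,  0.23679274]), np.float64(0.0011877872625488885)) (array([ 0.65131592, -0.07056851,  0.23513615]), np.float64(0.0015401151194954668))
hinge [[ 0.705  0.129  0.053]
 [ 0.729 -0.039  0.053]]
puck [ 0.57341629 -0.02075202  0.075     ] block [0.55105052 0.05256808 0.089     ]
top board_grip 0.76 [314. 230. 112. 163.]
top pointer_grip 0.65 [395. 152.  76.  47.]
scene board_grip 0.73 [322. 257. 154. 177.]
scene pointer_grip 0.67 [229. 298. 111. 142.]
```

View pics/crop.png

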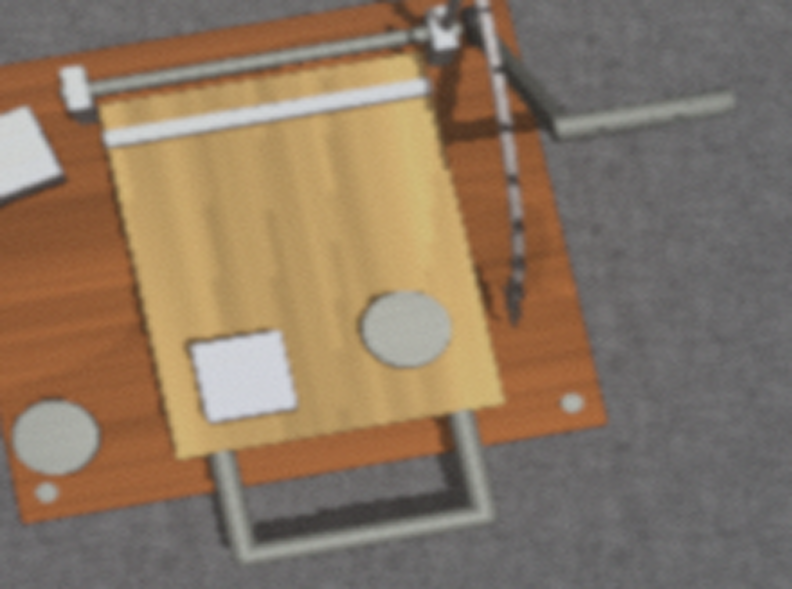

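```bash
cat >> h.py <<'E'
YAW=.15; EX=np.array([np.cos(YAW),np.sin(YAW),0]); EY=np.array([-np.sin(YAW),np.cos(YAW),0]); EZ=np.array([0,0,1.])
def toolR(b): # y along board x tilted, z down leaning forward by b
    z=np.sin(b)*EX-np.cos(b)*EZ; y=np.cos(b)*EX+np.sin(b)*EZ
    return np.c_[np.cross(y,z),y,z]
def row(p,R):
    s=state(); q=s['tool_rot']; R0=Ro.from_quat([q[1],q[2],q[3],q[0]]).as_matrix()
    d=R0.T@(p-s['tool_pos'])/.8; r=Ro.from_matrix(R0.T@R).as_rotvec()/1.5
    print(dict(zip(['dx','dy','dz','rx','ry','rz'],np.round(np.r_[d,r],4).tolist())), 't',round(s['time'],2))
H=np.array([.468,-.0015,.053])
def grip(P,b,back=0): 
    R=toolR(b); return P+R[:,2]*(.019-back),R
E
python3 -c "
from h import *
row(*grip(H,.26,.09)); print(grip(H,.26,.09)[0])"
```

```text
{'dx': -0.5098, 'dy': -0.5435, 'dz': 0.1371, 'rx': -0.1594, 'ry': -0.0845, 'rz': 0.6462} t 0.9
[ 0.44995224 -0.00422765  0.12161369]
```

```bash
R='python3 -m inch'
$R '[{"dx":-0.17,"dy":-0.18,"dz":0.04,"rx":-0.05,"ry":-0.03,"rz":0.21},{"dx":-0.17,"dy":-0.18,"dz":0.04,"rx":-0.05,"ry":-0.03,"rz":0.21},{"dx":-0.34,"dy":-0.36,"dz":0.09,"rx":-0.1,"ry":-0.055,"rz":0.43},{"dx":-0.34,"dy":-0.36,"dz":0.09,"rx":-0.1,"ry":-0.055,"rz":0.43},{"dx":-0.51,"dy":-0.5435,"dz":0.11,"rx":-0.159,"ry":-0.0845,"rz":0.646}]' 0.1
python3 -c "
from h import *
row(*grip(H,.26,.09))"
```

```text
time: 1.4
tool_pos: [0.3448, 0.3273, 0.1896]
tool_rot: [0.064, 0.552, 0.828, 0.073]
contact_force: [0.9, -0.8, 1.1]
gripper_width: 0.55
grasp_force: 0.0
{'dx': -0.4309, 'dy': -0.0544, 'dz': 0.0873, 'rx': -0.0426, 'ry': -0.0196, 'rz': 0.1607} t 1.4
```

```bash
R='python3 -m inch'
$R '[{"dx":-0.43,"dy":-0.054,"dz":0.087,"rx":-0.043,"ry":-0.02,"rz":0.161},{"dx":-0.43,"dy":-0.054,"dz":0.087,"rx":-0.043,"ry":-0.02,"rz":0.161},{"dx":-0.43,"dy":-0.054,"dz":0.087,"rx":-0.043,"ry":-0.02,"rz":0.161},{"dx":-0.43,"dy":-0.054,"dz":0.087,"rx":-0.043,"ry":-0.02,"rz":0.161},{"dx":-0.43,"dy":-0.054,"dz":0.087,"rx":-0.043,"ry":-0.02,"rz":0.161}]'
$R '[{"dx":0},{"dx":0}]' 
python3 -c "
from h import *
row(*grip(H,.26,.09))"
```

```text
time: 1.9
tool_pos: [0.4205, 0.0939, 0.1427]
tool_rot: [0.085, 0.645, 0.753, 0.099]
contact_force: [0.4, 0.1, -0.6]
gripper_width: 0.549
grasp_force: 0.0
{'dx': -0.1268, 'dy': 0.01, 'dz': 0.0301, 'rx': 0.0011, 'ry': -0.0001, 'rz': 0.0035} t 1.9validation failed for argument at $[0]...
```

```bash
R='python3 -m inch'
$R '[{"dx":-0.127,"dy":0.01,"dz":0.03,"rx":0,"ry":0,"rz":0.003},{"dx":-0.127,"dy":0.01,"dz":0.03,"rx":0,"ry":0,"rz":0.003},{"dx":-0.127,"dy":0.01,"dz":0.03,"rx":0,"ry":0,"rz":0.003},{"dx":-0.127,"dy":0.01,"dz":0.03,"rx":0,"ry":0,"rz":0.003}]'
python3 -c "
from h import *
row(*grip(H,.26,.09));row(*grip(H,.26,.0))
save('wrist','w1.png')"
```

```text
time: 2.3
tool_pos: [0.4494, -0.004, 0.121]
tool_rot: [0.084, 0.648, 0.751, 0.098]
contact_force: [-0.3, 0.6, -0.1]
gripper_width: 0.547
grasp_force: 0.0
{'dx': -0.0004, 'dy': 0.0008, 'dz': -0.0005, 'rx': -0.0011, 'ry': -0.0, 'rz': -0.0024} t 2.3
{'dx': -0.0004, 'dy': 0.001, 'dz': 0.112, 'rx': -0.0011, 'ry': -0.0, 'rz': -0.0024} t 2.3
```

View pics/w1.png

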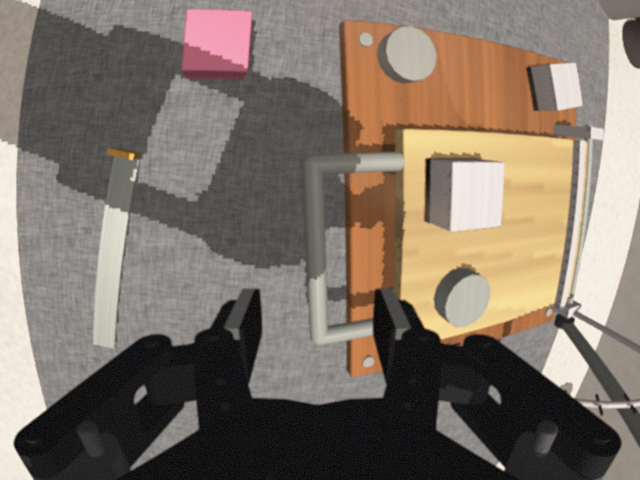

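The wrist view shows the bar from (313,165) to (320,338), lying midway between the fingers at columns 245 and 390. Puck and block are clear of the gripper. I'll check the bar's position with the wrist ray, then descend.

```bash
R='python3 -m inch'
python3 -c "
from h import *
a,b=atz('wrist',315,163,.053),atz('wrist',321,336,.053);print(a,b,(a+b)/2,np.arctan2(-(b-a)[0]*-1,-(b-a)[1]))
"
$R '[{"dx":0,"dy":0.001,"dz":0.04,"rx":0,"ry":0,"rz":0},{"dx":0,"dy":0.001,"dz":0.08,"rx":0,"ry":0,"rz":0},{"dx":0,"dy":0.001,"dz":0.112,"rx":0,"ry":0,"rz":0},{"dx":0,"dy":0.001,"dz":0.112,"rx":0,"ry":0,"rz":0}]'
python3 -c "
from h import *
row(*grip(H,.26,.0))"
```

```text
[0.45754426 0.05504933 0.053     ] [ 0.47791146 -0.05409516  0.053     ] [0.46772786 0.00047708 0.053     ] 0.18448574136768653
time: 2.75
tool_pos: [0.4701, 0.0037, 0.0313]
tool_rot: [0.081, 0.646, 0.753, 0.096]
contact_force: [-0.5, -0.2, 0.1]
gripper_width: 0.55
grasp_force: 0.0
{'dx': -0.006, 'dy': 0.0035, 'dz': -0.0034, 'rx': -0.0053, 'ry': -0.0028, 'rz': 0.0022} t 2.75
```

```bash
sed -i 's/^YAW=.15/YAW=.165/' h.py; R='python3 -m inch'
python3 -c "
from h import *
row(*grip(H,.26,.0))"
$R '[{"dx":0,"dy":0.003,"dz":-0.003,"rx":0,"ry":0,"rz":-0.01},{"dx":0,"dy":0.003,"dz":-0.003,"rx":0,"ry":0,"rz":-0.01},{"dx":0,"dy":0.003,"dz":-0.003,"rx":0,"ry":0,"rz":-0.01},{"dx":0,"dy":0.003,"dz":-0.003,"rx":0,"ry":0,"rz":-0.01},{"dx":0,"dy":0.003,"dz":-0.003,"rx":0,"ry":0,"rz":-0.01}]' -1
python3 - <<'E'
from h import *
s=state();q=s['tool_rot'];R0=Ro.from_quat([q[1],q[2],q[3],q[0]]).as_matrix()
g=s['tool_pos']-.019*R0[:,2]; print('grip pt',g,R0[:,1]); np.save('g0.npy',g)
b=np.arcsin(R0[2,1]);print('b',b)
# hinge point in tool frame, rotate: handle up
R=toolR(.26); 
C=np.array([0,0,-.019])+R.T@(EX*.255)   # hinge rel. TCP, tool frame
ax=R.T@EY  # positive rotation about +EY raises -x side
for d in [1,2,4]:
    th=np.radians(d); Q=Ro.from_rotvec(ax*th).as_matrix()
    print(d,np.round((C-Q@C)/.8,5),np.round(ax*th/1.5,5))
E
```

```text
{'dx': -0.0059, 'dy': 0.0035, 'dz': -0.0034, 'rx': -0.0053, 'ry': -0.0003, 'rz': -0.0075} t 2.75
time: 3.25
tool_pos: [0.4701, 0.0017, 0.0368]
tool_rot: [0.081, 0.64, 0.758, 0.094]
contact_force: [-19.3, -2.0, 7.0]
gripper_width: 0.114
grasp_force: 58.5
grip pt [0.46546808 0.00091522 0.05523076] [0.95572058 0.16306135 0.24496769]
b 0.24748637076589372
1 [ 0.       0.00106 -0.00537] [ 0.01164 -0.      -0.     ]
2 [ 0.       0.00222 -0.01071] [ 0.02327 -0.      -0.     ]
4 [ 0.       0.00481 -0.02135] [ 0.04654 -0.      -0.     ]
```

```bash
R='python3 -m inch'
$R '[{"dx":0,"dy":-0.0005,"dz":-0.0054,"rx":0.0116,"ry":0,"rz":0},{"dx":0,"dy":0.0007,"dz":-0.0107,"rx":0.0233,"ry":0,"rz":0},{"dx":0,"dy":0.0019,"dz":-0.016,"rx":0.035,"ry":0,"rz":0},{"dx":0,"dy":0.0033,"dz":-0.0214,"rx":0.0465,"ry":0,"rz":0},{"dx":0,"dy":0.0033,"dz":-0.0214,"rx":0.0465,"ry":0,"rz":0}]'
cat >> h.py <<'E'
def chk(tag=None):
    s=state();q=s['tool_rot'];R0=Ro.from_quat([q[1],q[2],q[3],q[0]]).as_matrix()
    g=s['tool_pos']-.019*R0[:,2]; g0=np.load('g0.npy')
    print('t',round(s['time'],2),'g',np.round(g,4),'tilt by z',round(np.degrees(np.arcsin((g[2]-.0535)/.255)),2),'by rot',round(np.degrees(.247-np.arcsin(R0[2,1])),2),'F',np.round(s['contact_force'],1))
    im=optics.grab_frame('top') 
    for n in ['steel_puck','rubber_block']:
        print(n,[(round(b['confidence'],2),np.round(b['bbox'],1).tolist()) for b in nets.boxes_of('top',n) if b['bbox'][0]>270 and b['bbox'][1]<300])
    if tag: cv2.imwrite('pics/'+tag,im[:,:,::-1])
E
python3 -c "
from h import *
chk()"
```

```text
time: 3.75
tool_pos: [0.4695, 0.0015, 0.0543]
tool_rot: [0.059, 0.643, 0.761, 0.068]
contact_force: [-12.6, -1.4, 1.1]
gripper_width: 0.116
grasp_force: 59.6
t 3.75 g [0.4662 0.001  0.073 ] tilt by z 4.39 by rot 3.8 F [-12.6  -1.4   1.1]
steel_puck [(0.83, [344.3, 233.4, 28.0, 23.1])]
rubber_block [(0.67, [297.9, 250.0, 27.5, 30.2])]
```

```bash
R='python3 -m inch'
$R '[{"dx":0,"dy":0.0002,"dz":-0.0054,"rx":0.0116,"ry":0,"rz":0},{"dx":0,"dy":0.0012,"dz":-0.0107,"rx":0.0233,"ry":0,"rz":0},{"dx":0,"dy":0.0024,"dz":-0.016,"rx":0.035,"ry":0,"rz":0},{"dx":0,"dy":0.0038,"dz":-0.0214,"rx":0.0465,"ry":0,"rz":0},{"dx":0,"dy":0.0038,"dz":-0.0214,"rx":0.0465,"ry":0,"rz":0}]' | grep force
python3 -c "
from h import *
chk()"
$R '[{"dx":0,"dy":0.0005,"dz":-0.0027,"rx":0.0058,"ry":0,"rz":0},{"dx":0,"dy":0.001,"dz":-0.0054,"rx":0.0116,"ry":0,"rz":0},{"dx":0,"dy":0.0016,"dz":-0.0081,"rx":0.0175,"ry":0,"rz":0},{"dx":0,"dy":0.0022,"dz":-0.0107,"rx":0.0233,"ry":0,"rz":0},{"dx":0,"dy":0.0022,"dz":-0.0107,"rx":0.0233,"ry":0,"rz":0}]' | grep force
python3 -c "
from h import *
chk()"
```

```text
contact_force: [-11.5, 0.2, 0.5]
grasp_force: 59.8
t 4.4 g [0.4682 0.0013 0.0913] tilt by z 8.53 by rot 7.7 F [-11.5   0.2   0.5]
steel_puck [(0.75, [342.9, 232.9, 30.7, 23.0])]
rubber_block [(0.79, [298.0, 246.6, 26.4, 33.5])]
contact_force: [-9.0, 0.7, -2.4]
grasp_force: 59.4
t 5.05 g [0.4696 0.0016 0.0998] tilt by z 10.45 by rot 9.65 F [-9.   0.7 -2.4]
steel_puck [(0.72, [344.4, 231.9, 25.9, 30.1])]
rubber_block [(0.61, [295.9, 247.1, 26.5, 32.6]), (0.5, [395.6, 153.9, 76.7, 42.8])]
```

```bash
R='python3 -m inch'
$R '[{"dx":0,"dy":0.0005,"dz":-0.0027,"rx":0.0058,"ry":0,"rz":0},{"dx":0,"dy":0.001,"dz":-0.0054,"rx":0.0116,"ry":0,"rz":0},{"dx":0,"dy":0.0016,"dz":-0.0081,"rx":0.0175,"ry":0,"rz":0},{"dx":0,"dy":0.0022,"dz":-0.0107,"rx":0.0233,"ry":0,"rz":0},{"dx":0,"dy":0.0022,"dz":-0.0107,"rx":0.0233,"ry":0,"rz":0}]' | grep force
python3 -c "
from h import *
chk()"
$R '[{"dx":0,"dy":0.0003,"dz":-0.0013,"rx":0.0029,"ry":0,"rz":0},{"dx":0,"dy":0.0005,"dz":-0.0027,"rx":0.0058,"ry":0,"rz":0},{"dx":0,"dy":0.0008,"dz":-0.004,"rx":0.0087,"ry":0,"rz":0},{"dx":0,"dy":0.0011,"dz":-0.0054,"rx":0.0116,"ry":0,"rz":0},{"dx":0,"dy":0.0011,"dz":-0.0054,"rx":0.0116,"ry":0,"rz":0}]' | grep force
python3 -c "
from h import *
chk()"
```

```text
contact_force: [-9.4, 1.6, -3.1]
grasp_force: 59.4
t 5.7 g [0.4713 0.0019 0.1086] tilt by z 12.48 by rot 11.64 F [-9.4  1.6 -3.1]
steel_puck [(0.73, [344.6, 230.1, 29.0, 29.1])]
rubber_block [(0.66, [297.5, 246.8, 29.3, 33.9])]
contact_force: [-8.0, 0.9, -4.0]
grasp_force: 59.2
t 6.35 g [0.4723 0.0021 0.1128] tilt by z 13.45 by rot 12.62 F [-8.   0.9 -4. ]
steel_puck [(0.73, [342.1, 228.8, 26.9, 28.8])]
rubber_block [(0.56, [298.3, 245.9, 25.4, 35.2])]
```

```bash
cat > c.py <<'E'
from h import *
import sys
s=state();q=s['tool_rot'];R0=Ro.from_quat([q[1],q[2],q[3],q[0]]).as_matrix()
g=s['tool_pos']-.019*R0[:,2]
optics.grab_frame('top')
p=[b['bbox'] for b in nets.boxes_of('top','steel_puck') if 300<b['bbox'][0]<375 and b['bbox'][1]<260]
print(round(s['time'],2),'tilt',round(np.degrees(np.arcsin((g[2]-.0535)/.255)),2),np.round(s['contact_force'],1),np.round(p,1).tolist())
sys.exit(0 if p and p[0][1]>218 else 1)
E
m(){ python3 c.py; }
python3 -m inch '[{"dx":0,"dy":0.0003,"dz":-0.0013,"rx":0.0029,"ry":0,"rz":0},{"dx":0,"dy":0.0005,"dz":-0.0027,"rx":0.0058,"ry":0,"rz":0},{"dx":0,"dy":0.0008,"dz":-0.004,"rx":0.0087,"ry":0,"rz":0},{"dx":0,"dy":0.0011,"dz":-0.0054,"rx":0.0116,"ry":0,"rz":0},{"dx":0,"dy":0.0011,"dz":-0.0054,"rx":0.0116,"ry":0,"rz":0}]' >/dev/null; m && python3 -m inch '[{"dx":0,"dy":0.0003,"dz":-0.0013,"rx":0.0029,"ry":0,"rz":0},{"dx":0,"dy":0.0005,"dz":-0.0027,"rx":0.0058,"ry":0,"rz":0},{"dx":0,"dy":0.0008,"dz":-0.004,"rx":0.0087,"ry":0,"rz":0},{"dx":0,"dy":0.0011,"dz":-0.0054,"rx":0.0116,"ry":0,"rz":0},{"dx":0,"dy":0.0011,"dz":-0.0054,"rx":0.0116,"ry":0,"rz":0}]' >/dev/null && m && python3 -m inch '[{"dx":0,"dy":0.0003,"dz":-0.0013,"rx":0.0029,"ry":0,"rz":0},{"dx":0,"dy":0.0005,"dz":-0.0027,"rx":0.0058,"ry":0,"rz":0},{"dx":0,"dy":0.0008,"dz":-0.004,"rx":0.0087,"ry":0,"rz":0},{"dx":0,"dy":0.0011,"dz":-0.0054,"rx":0.0116,"ry":0,"rz":0},{"dx":0,"dy":0.0011,"dz":-0.0054,"rx":0.0116,"ry":0,"rz":0}]' >/dev/null && m
```

```text
7.0 tilt 14.47 [-7.6  0.6 -4.2] [[344.8, 228.2, 28.8, 27.7]]
7.6 tilt 15.5 [-8.1  1.1 -3.8] [[344.8, 227.9, 25.3, 28.4]]
8.2 tilt 16.51 [-8.2  1.8 -4.2] [[343.8, 227.9, 25.6, 25.6]]
```

```bash

m(){ python3 c.py; }
python3 -m inch '[{"dx":0,"dy":0.0003,"dz":-0.0013,"rx":0.0029,"ry":0,"rz":0},{"dx":0,"dy":0.0005,"dz":-0.0027,"rx":0.0058,"ry":0,"rz":0},{"dx":0,"dy":0.0008,"dz":-0.004,"rx":0.0087,"ry":0,"rz":0},{"dx":0,"dy":0.0011,"dz":-0.0054,"rx":0.0116,"ry":0,"rz":0},{"dx":0,"dy":0.0011,"dz":-0.0054,"rx":0.0116,"ry":0,"rz":0}]' >/dev/null; m && python3 -m inch '[{"dx":0,"dy":0.0003,"dz":-0.0013,"rx":0.0029,"ry":0,"rz":0},{"dx":0,"dy":0.0005,"dz":-0.0027,"rx":0.0058,"ry":0,"rz":0},{"dx":0,"dy":0.0008,"dz":-0.004,"rx":0.0087,"ry":0,"rz":0},{"dx":0,"dy":0.0011,"dz":-0.0054,"rx":0.0116,"ry":0,"rz":0},{"dx":0,"dy":0.0011,"dz":-0.0054,"rx":0.0116,"ry":0,"rz":0}]' >/dev/null && m && python3 -m inch '[{"dx":0,"dy":0.0003,"dz":-0.0013,"rx":0.0029,"ry":0,"rz":0},{"dx":0,"dy":0.0005,"dz":-0.0027,"rx":0.0058,"ry":0,"rz":0},{"dx":0,"dy":0.0008,"dz":-0.004,"rx":0.0087,"ry":0,"rz":0},{"dx":0,"dy":0.0011,"dz":-0.0054,"rx":0.0116,"ry":0,"rz":0},{"dx":0,"dy":0.0011,"dz":-0.0054,"rx":0.0116,"ry":0,"rz":0}]' >/dev/null && m && python3 -m inch '[{"dx":0,"dy":0.0003,"dz":-0.0013,"rx":0.0029,"ry":0,"rz":0},{"dx":0,"dy":0.0005,"dz":-0.0027,"rx":0.0058,"ry":0,"rz":0},{"dx":0,"dy":0.0008,"dz":-0.004,"rx":0.0087,"ry":0,"rz":0},{"dx":0,"dy":0.0011,"dz":-0.0054,"rx":0.0116,"ry":0,"rz":0},{"dx":0,"dy":0.0011,"dz":-0.0054,"rx":0.0116,"ry":0,"rz":0}]' >/dev/null && m
```

```text
8.8 tilt 17.53 [-7.7  1.3 -4.2] [[343.9, 226.7, 28.1, 28.6]]
9.4 tilt 18.57 [-8.3  0.9 -4.7] [[344.5, 225.9, 30.7, 25.3]]
10.0 tilt 19.59 [-8.1  0.8 -3.6] [[345.5, 226.2, 27.3, 25.4]]
10.6 tilt 20.62 [-8.6  1.3 -3.8] [[338.1, 203.0, 26.1, 25.2]]
```

The puck is slipping at about 20.6°. I'll hold and look.

```bash
python3 -m inch '[{"dx":0,"dy":0,"dz":0,"rx":0,"ry":0,"rz":0},{"dx":0,"dy":0,"dz":0,"rx":0,"ry":0,"rz":0},{"dx":0,"dy":0,"dz":0,"rx":0,"ry":0,"rz":0},{"dx":0,"dy":0,"dz":0,"rx":0,"ry":0,"rz":0},{"dx":0,"dy":0,"dz":0,"rx":0,"ry":0,"rz":0}]'
python3 -c "
from h import *
chk()
s=state();save('top','t1.png');a=cv2.imread('pics/t1.png')[110:320,200:450];cv2.imwrite('pics/t1c.png',cv2.resize(a,None,fx=3,fy=2.8,interpolation=cv2.INTER_CUBIC))
print(s)"
```

```text
time: 11.2
tool_pos: [0.4798, 0.0035, 0.1244]
tool_rot: [-0.03, 0.646, 0.762, -0.036]
contact_force: [-8.2, 1.0, -4.3]
gripper_width: 0.115
grasp_force: 59.4
t 11.2 g [0.4815 0.0038 0.1433] tilt by z 20.63 by rot 19.53 F [-8.2  1.  -4.3]
steel_puck [(0.73, [329.6, 169.3, 27.9, 29.6])]
rubber_block [(0.67, [294.8, 229.4, 24.4, 12.4])]
{'time': 11.35, 'joint_pos': array([-0.13089868, -0.14366533,  1.98878771, -0.02965459,  1.3859079 ,
       -0.28956679]), 'joint_vel': array([-0.00186385, -0.00074224, -0.00114215, -0.00074174, -0.0004578 ,
       -0.00058583]), 'joint_efforts': array([ -1.001027  , -30.93450308, -41.0051465 ,  -0.1605422 ,
        -1.81114353,   0.22129864]), 'tool_pos': array([0.47974594, 0.00346471, 0.12439815]), 'tool_rot': array([-0.02965334,  0.64555626,  0.7622668 , -0.03642973]), 'contact_force': array([-7.5392792 ,  0.22425834, -3.22062354]), 'ft_torque': array([0.18609376, 1.21849179, 0.20580511]), 'grasp_force': 59.39129948616028, 'gripper_width': 0.11556634185183286}
```

View pics/t1c.png

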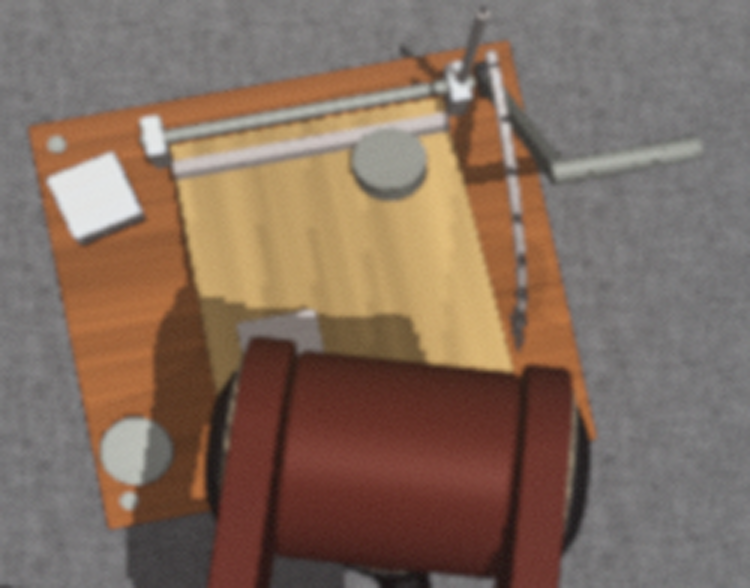

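Puck rests at the stop strip (crop 388,160) and the block hasn't moved. Releasing the handle and backing off along the tool axis.

```bash
python3 -m inch '[{"dx":0,"dy":0,"dz":0,"rx":0,"ry":0,"rz":0},{"dx":0,"dy":0,"dz":0,"rx":0,"ry":0,"rz":0},{"dx":0,"dy":0,"dz":0,"rx":0,"ry":0,"rz":0},{"dx":0,"dy":0,"dz":0,"rx":0,"ry":0,"rz":0},{"dx":0,"dy":0,"dz":0,"rx":0,"ry":0,"rz":0}]' -0.1
python3 -m inch '[{"dx":0,"dy":0,"dz":-0.05,"rx":0,"ry":0,"rz":0},{"dx":0,"dy":0,"dz":-0.1,"rx":0,"ry":0,"rz":0},{"dx":0,"dy":0,"dz":-0.15,"rx":0,"ry":0,"rz":0},{"dx":0,"dy":0,"dz":-0.2,"rx":0,"ry":0,"rz":0},{"dx":0,"dy":0,"dz":-0.25,"rx":0,"ry":0,"rz":0}]' 
python3 - <<'E'
from h import *
th=np.radians(20.5); O=np.array([.4655,.0009,.054])+.2553*EX
P0=O-EY*.144
al=1.14
st=P0+.2*(-np.cos(al)*EX+np.sin(al)*EZ); print('O',O,'stub pred',st, 'vs seen mid', tri(ray('top',(200+702/3),(110+146/2.8)),ray('scene',180,253)),tri(ray('top',200+555/3,110+172/2.8),ray('scene',238,235)))
E
```

```text
time: 11.9
tool_pos: [0.4822, 0.0026, 0.125]
tool_rot: [-0.027, 0.646, 0.762, -0.035]
contact_force: [-0.4, 0.0, 0.0]
gripper_width: 0.451
grasp_force: 0.0
time: 12.4
tool_pos: [0.4991, 0.0063, 0.3253]
tool_rot: [-0.027, 0.646, 0.762, -0.035]
contact_force: [1.0, 0.1, -0.1]
gripper_width: 0.443
grasp_force: 0.0
O [0.71733261 0.04283362 0.054     ] stub pred [ 0.65860037 -0.1129288   0.2357267 ] vs seen mid (array([ 0.65972984, -0.13403024,  0.23686052]), np.float64(0.003840203152086626)) (array([ 0.64876456, -0.07022224,  0.23079807]), np.float64(0.000494215861431851))
```

```bash
cat >> h.py <<'E'
S=np.array([.657,-.116,.2355])
E
python3 -c "
from h import *
p=grip(S,-.35,.08);print(p[0]);row(*p)"
```

```text
[ 0.67763268 -0.11256437  0.29280174]
{'dx': -0.183, 'dy': 0.1986, 'dz': 0.0238, 'rx': 0.1741, 'ry': 0.0024, 'rz': -0.0008} t 12.4
```

```bash
python3 -m inch '[{"dx":-0.183,"dy":0.1986,"dz":0.01,"rx":0.174,"ry":0,"rz":0},{"dx":-0.183,"dy":0.1986,"dz":0.01,"rx":0.174,"ry":0,"rz":0},{"dx":-0.183,"dy":0.1986,"dz":0.024,"rx":0.174,"ry":0,"rz":0},{"dx":-0.183,"dy":0.1986,"dz":0.024,"rx":0.174,"ry":0,"rz":0},{"dx":-0.183,"dy":0.1986,"dz":0.024,"rx":0.174,"ry":0,"rz":0}]' 0.2
python3 -c "
from h import *
row(*grip(S,-.35,.08));row(*grip(S,-.35,0))
s=save('wrist','w2.png');save('scene','s2.png')"
```

```text
time: 12.9
tool_pos: [0.6796, -0.1149, 0.2873]
tool_rot: [-0.112, 0.637, 0.75, -0.135]
contact_force: [-0.7, -0.0, -0.1]
gripper_width: 0.597
grasp_force: 0.0
{'dx': 0.0033, 'dy': -0.0041, 'dz': -0.0058, 'rx': -0.002, 'ry': 0.0015, 'rz': -0.0018} t 12.9
{'dx': 0.0035, 'dy': -0.0038, 'dz': 0.0942, 'rx': -0.002, 'ry': 0.0015, 'rz': -0.0018} t 12.9
```

View pics/w2.png

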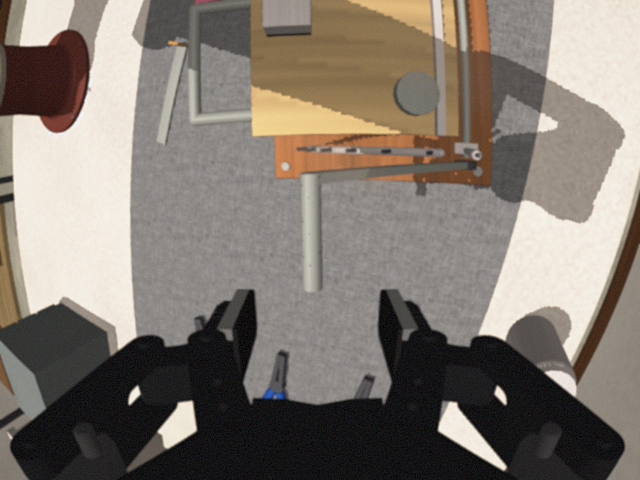

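View pics/s2.png

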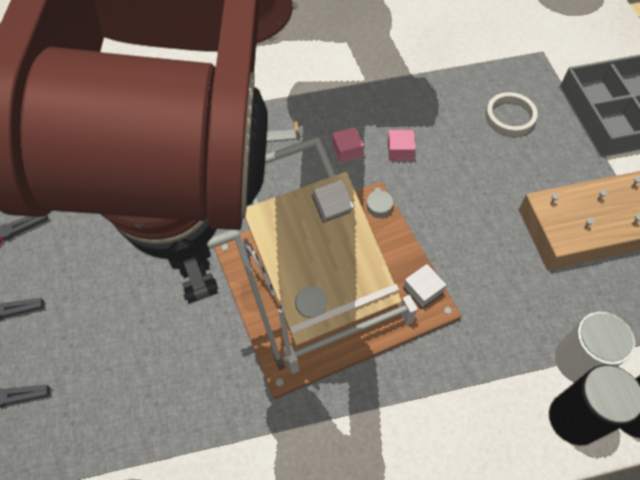

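```bash
python3 -c "
from h import *
print(atz('wrist',311,176,.2355),atz('wrist',312,291,.2355))"
python3 -m inch '[{"dx":0.003,"dy":-0.004,"dz":0.03,"rx":0,"ry":0,"rz":0},{"dx":0.003,"dy":-0.004,"dz":0.06,"rx":0,"ry":0,"rz":0},{"dx":0.003,"dy":-0.004,"dz":0.094,"rx":0,"ry":0,"rz":0},{"dx":0.003,"dy":-0.004,"dz":0.094,"rx":0,"ry":0,"rz":0}]'
python3 -c "
from h import *
row(*grip(S,-.35,0))"
```

```text
[ 0.64872545 -0.06936751  0.2355    ] [ 0.65971278 -0.13445596  0.2355    ]
time: 13.4
tool_pos: [0.6458, -0.1142, 0.2172]
tool_rot: [-0.115, 0.636, 0.751, -0.136]
contact_force: [0.0, 0.1, -1.8]
gripper_width: 0.601
grasp_force: 0.0
{'dx': -0.0045, 'dy': 0.0048, 'dz': -0.0024, 'rx': -0.0049, 'ry': 0.0002, 'rz': -0.0002} t 13.4
```

Wrist rays confirm the stub line. Correct the residual and close.

```bash
python3 -m inch '[{"dx":-0.001,"dy":0.005,"dz":-0.002,"rx":0,"ry":0,"rz":0},{"dx":-0.001,"dy":0.005,"dz":-0.002,"rx":0,"ry":0,"rz":0},{"dx":-0.001,"dy":0.005,"dz":-0.002,"rx":0,"ry":0,"rz":0},{"dx":-0.001,"dy":0.005,"dz":-0.002,"rx":0,"ry":0,"rz":0},{"dx":-0.001,"dy":0.005,"dz":-0.002,"rx":0,"ry":0,"rz":0}]' -1
cat > p.py <<'E'
from h import *
s=state();q=s['tool_rot'];R0=Ro.from_quat([q[1],q[2],q[3],q[0]]).as_matrix()
g=s['tool_pos']-.019*R0[:,2]; O=np.array([.4655,.0009,.054])+.2553*EX
v=g-O; a=np.arctan2(v[2],-v@EX); r=np.hypot(v[2],v@EX); b=np.arcsin(R0[2,1])
print('g',g,'alpha deg',np.degrees(a),'rad',r,'y',v@EY,'b',b,'F',np.round(s['contact_force'],1))
E
python3 p.py; python3 - <<'E'
from p import *
Ot=R0.T@(O+EY*(v@EY)-s['tool_pos']); ax=R0.T@EY
print(Ot,ax)
tot=a-np.radians(20.5)
for f in [.2,.4,.6,.8,1]:
    th=-tot*f; Q=Ro.from_rotvec(ax*th).as_matrix(); print(np.round((Ot-Q@Ot)/.8,4),np.round(ax*th/1.5,4))
E
```

```text
time: 13.9
tool_pos: [0.6535, -0.1154, 0.2248]
tool_rot: [-0.111, 0.637, 0.751, -0.134]
contact_force: [-4.0, -0.3, 5.9]
gripper_width: 0.115
grasp_force: 58.6
g [ 0.65988852 -0.11427888  0.24268997] alpha deg 66.39149008629165 rad 0.20592523803324828 y -0.14554332835959702 b -0.34973345898945185 F [-4.  -0.3  5.9]
g [ 0.65988852 -0.11427888  0.24268997] alpha deg 66.39149008629165 rad 0.20592523803324828 y -0.14554332835959702 b -0.34973345898945185 F [-4.  -0.3  5.9]
[0.00091915 0.1421316  0.1300066 ] [ 0.99998823 -0.00170362 -0.00454342]
[ 0.0001 -0.0236  0.0304] [-0.1068  0.0002  0.0005]
[ 0.0002 -0.0421  0.0642] [-0.2136  0.0004  0.001 ]
[ 0.0004 -0.055   0.1005] [-0.3204  0.0005  0.0015]
[ 0.0005 -0.0619  0.1384] [-0.4272  0.0007  0.0019]
[ 0.0007 -0.0627  0.177 ] [-0.534   0.0009  0.0024]
```

```bash
python3 -m inch '[{"dx":0,"dy":-0.0125,"dz":0.0148,"rx":-0.0534,"ry":0,"rz":0},{"dx":0,"dy":-0.0236,"dz":0.0304,"rx":-0.1068,"ry":0,"rz":0},{"dx":0,"dy":-0.0335,"dz":0.0469,"rx":-0.1602,"ry":0,"rz":0.001},{"dx":0,"dy":-0.0421,"dz":0.0642,"rx":-0.2136,"ry":0,"rz":0.001},{"dx":0,"dy":-0.0421,"dz":0.0642,"rx":-0.2136,"ry":0,"rz":0.001}]'
python3 p.py
```

```text
time: 14.4
tool_pos: [0.602, -0.1249, 0.1843]
tool_rot: [-0.008, 0.647, 0.762, -0.014]
contact_force: [-2.8, -3.7, -1.0]
gripper_width: 0.111
grasp_force: 61.1
g [ 0.60259948 -0.12469687  0.20333976] alpha deg 46.70783231854956 rad 0.2051746545343341 y -0.14640996367628356 b -0.031102256145473853 F [-2.8 -3.7 -1. ]
```

```bash
python3 -m inch '[{"dx":0,"dy":-0.0125,"dz":0.0148,"rx":-0.0534,"ry":0,"rz":0},{"dx":0,"dy":-0.0236,"dz":0.0304,"rx":-0.1068,"ry":0,"rz":0},{"dx":0,"dy":-0.0335,"dz":0.0469,"rx":-0.1602,"ry":0,"rz":0.001},{"dx":0,"dy":-0.0421,"dz":0.0642,"rx":-0.2136,"ry":0,"rz":0.001},{"dx":0,"dy":-0.0421,"dz":0.0642,"rx":-0.2136,"ry":0,"rz":0.001}]'
python3 p.py
python3 -c "
from h import *
save('scene','s3.png');a=cv2.imread('pics/s3.png')[120:390,160:460];cv2.imwrite('pics/s3c.png',cv2.resize(a,None,fx=2.6,fy=2.2,interpolation=cv2.INTER_CUBIC))"
```

```text
time: 14.9
tool_pos: [0.5689, -0.1311, 0.1331]
tool_rot: [0.097, 0.641, 0.754, 0.109]
contact_force: [4.8, -5.3, -4.5]
gripper_width: 0.108
grasp_force: 60.9
g [ 0.56350715 -0.13180884  0.151313  ] alpha deg 28.340833474362654 rad 0.20499220578484986 y -0.1470043425812373 b 0.2924006194790006 F [ 4.8 -5.3 -4.5]
```

View pics/s3c.png

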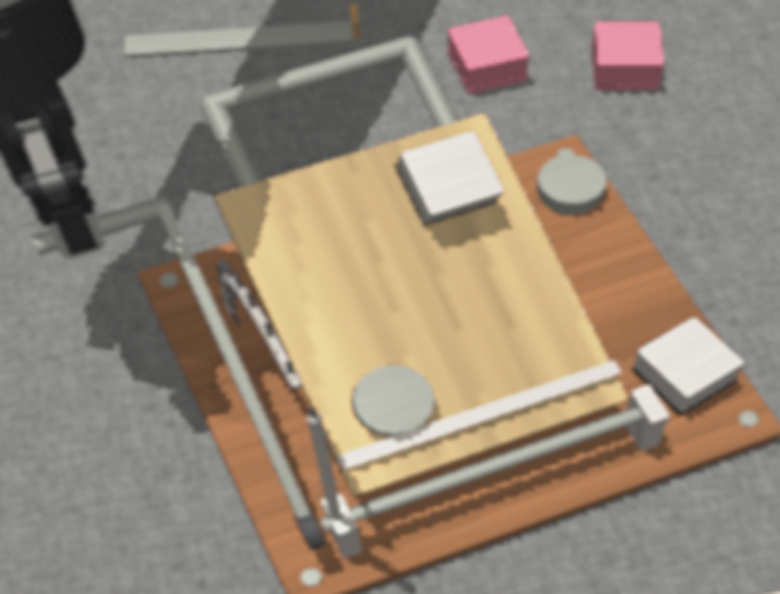

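```bash
cat > f.py <<'E'
from h import *
from scipy.optimize import minimize_scalar as ms
O=np.array([.4675,.0005,.053])+.255*EX
def pt(r,y,a): return O+EY*y+r*(-np.cos(a)*EX+np.sin(a)*EZ)
def fit(r,obs,cam='scene'):
    e=lambda a: sum(np.sum((np.array(proj(cam,pt(r,y,a)))-p)**2) for y,p in obs)
    m=ms(e,bounds=(-.1,1.4),method='bounded'); return round(np.degrees(m.x),2),round((m.fun/len(obs))**.5,2)
E
python3 -c "
from f import *
f=np.array
c=lambda u,v:f([160+u/2.6,120+v/2.2])
print('board0',fit(.255,[(.05,f([317,172])),(-.05,f([246,193]))]), 'top',fit(.255,[(.05,f([298,308])),(-.05,f([366,296]))],'top'))
print('ptr0',fit(.2,[(-.164,f([180,253])),(-.102,f([238,235]))]),'top',fit(.2,[(-.164,f([434,162])),(-.102,f([385,171]))],'top'))
print('board',fit(.255,[(.052,c(410,46)),(-.052,c(210,103))]))
print('ptr',fit(.2,[(-.164,c(38,243)),(-.102,c(165,212))]))
"
```

```text
board0 (np.float64(0.91), np.float64(4.09)) top (np.float64(9.35), np.float64(2.94))
ptr0 (np.float64(63.9), np.float64(2.29)) top (np.float64(64.13), np.float64(2.09))
board (np.float64(21.31), np.float64(3.06))
ptr (np.float64(23.33), np.float64(1.62))
```

```bash
python3 -m inch '[{"dx":0,"dy":-0.0063,"dz":0.0073,"rx":-0.027,"ry":0,"rz":0},{"dx":0,"dy":-0.0125,"dz":0.0148,"rx":-0.0534,"ry":0,"rz":0},{"dx":0,"dy":-0.0175,"dz":0.0222,"rx":-0.0791,"ry":0,"rz":0},{"dx":0,"dy":-0.0175,"dz":0.0222,"rx":-0.0791,"ry":0,"rz":0},{"dx":0,"dy":-0.0175,"dz":0.0222,"rx":-0.0791,"ry":0,"rz":0}]'
python3 p.py
```

```text
time: 15.45
tool_pos: [0.5619, -0.1324, 0.1142]
tool_rot: [0.134, 0.634, 0.747, 0.152]
contact_force: [-3.0, -5.2, -1.0]
gripper_width: 0.109
grasp_force: 61.3
g [ 0.55441186 -0.13352164  0.1316461 ] alpha deg 22.262445815405496 rad 0.20495227899988852 y -0.1471999523008264 b 0.40786772557184164 F [-3.  -5.2 -1. ]
```

```bash
python3 -m inch '[{"dx":0,"dy":-0.0017,"dz":0.002,"rx":-0.007,"ry":0,"rz":0},{"dx":0,"dy":-0.0017,"dz":0.002,"rx":-0.007,"ry":0,"rz":0},{"dx":0,"dy":-0.0017,"dz":0.002,"rx":-0.007,"ry":0,"rz":0}]' | grep -i force
python3 p.py
python3 -m inch '[{"dx":0,"dy":0,"dz":0,"rx":0,"ry":0,"rz":0},{"dx":0,"dy":0,"dz":0,"rx":0,"ry":0,"rz":0},{"dx":0,"dy":0,"dz":0,"rx":0,"ry":0,"rz":0},{"dx":0,"dy":0,"dz":0,"rx":0,"ry":0,"rz":0}]' 0
python3 -m inch '[{"dx":0,"dy":0,"dz":-0.04,"rx":0,"ry":0,"rz":0},{"dx":0,"dy":0,"dz":-0.09,"rx":0,"ry":0,"rz":0},{"dx":0,"dy":0,"dz":-0.14,"rx":0,"ry":0,"rz":0},{"dx":0,"dy":0,"dz":-0.18,"rx":0,"ry":0,"rz":0},{"dx":0,"dy":0,"dz":-0.18,"rx":0,"ry":0,"rz":0}]'
python3 - <<'E'
from h import *
for a in [.9]:
    z=np.sin(a)*EY-np.cos(a)*EZ; x=np.cos(a)*EY+np.sin(a)*EZ
    p=np.array([.60,-.08,.11])-.17*z; print(p); row(p,np.c_[x,EX,z])
E
```

```text
contact_force: [-3.9, -6.6, 0.5]
grasp_force: 61.6
g [ 0.55372913 -0.13365431  0.12984137] alpha deg 21.721803706903813 rad 0.2049211090383503 y -0.14721868372544233 b 0.4179873349031392 F [-3.9 -6.6  0.5]
time: 16.15
tool_pos: [0.5614, -0.1308, 0.1117]
tool_rot: [0.136, 0.633, 0.746, 0.158]
contact_force: [-0.3, -1.8, -0.1]
gripper_width: 0.5
grasp_force: 0.0
time: 16.65
tool_pos: [0.5046, -0.1413, 0.2496]
tool_rot: [0.142, 0.632, 0.745, 0.158]
contact_force: [-0.0, 0.5, 0.2]
gripper_width: 0.502
grasp_force: 0.0
[ 0.62187276 -0.21135697  0.21567369]
{'dx': -0.1095, 'dy': 0.1008, 'dz': 0.0939, 'rx': 0.2664, 'ry': 0.5981, 'rz': 0.1273} t 16.65
```

```bash
python3 -m inch '[{"dx":-0.11,"dy":0.1,"dz":0.03,"rx":0.266,"ry":0.598,"rz":0.127},{"dx":-0.11,"dy":0.1,"dz":0.05,"rx":0.266,"ry":0.598,"rz":0.127},{"dx":-0.11,"dy":0.1,"dz":0.07,"rx":0.266,"ry":0.598,"rz":0.127},{"dx":-0.11,"dy":0.1,"dz":0.08,"rx":0.266,"ry":0.598,"rz":0.127},{"dx":-0.11,"dy":0.1,"dz":0.08,"rx":0.266,"ry":0.598,"rz":0.127}]' >/dev/null
python3 -m inch '[{"dx":0,"dy":0,"dz":0,"rx":0,"ry":0.1,"rz":0},{"dx":0,"dy":0,"dz":0,"rx":0,"ry":0.1,"rz":0},{"dx":0,"dy":0,"dz":0,"rx":0,"ry":0.1,"rz":0}]'
python3 -c "
from h import *
import pickle
pickle.dump(optics.camera_info('wrist'),open('ci.pkl','wb'));save('wrist','w3.png')"
```

```text
time: 17.45
tool_pos: [0.6149, -0.2107, 0.2152]
tool_rot: [-0.24, 0.597, 0.709, 0.291]
contact_force: [-0.8, -0.0, 0.3]
gripper_width: 0.497
grasp_force: 0.0
```

View pics/w3.png

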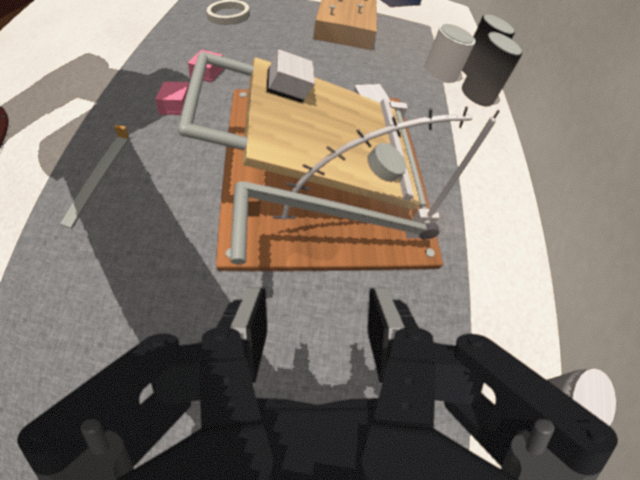

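The wrist view from the side shows board and pointer almost parallel: arm (241,186)-(430,231), board edge (247,162)-(415,200). The block is in place and the puck is at the strip. One zoom with model marks gives the angles.

```bash
python3 - <<'E'
from f import *
import pickle
c=pickle.load(open('ci.pkl','rb'))
def pw(X):
    p=np.array(c['R'])@X+np.array(c['t']); t=np.arctan2(np.hypot(p[0],p[1]),p[2]); n=p[:2]/np.hypot(*p[:2])
    return np.array([c['fx']*t*n[0]+c['cx'],c['fy']*t*n[1]+c['cy']])
def P(r,y,h,a): return O+EY*y+r*(-np.cos(a)*EX+np.sin(a)*EZ)+h*(np.sin(a)*EX+np.cos(a)*EZ)
im=cv2.imread('pics/w3.png'); k=3.3; u0,v0=170,100
im=cv2.resize(im[v0:280,u0:445+15-50],None,fx=k,fy=k,interpolation=cv2.INTER_CUBIC)
im=cv2.resize(cv2.imread('pics/w3.png')[v0:280,u0:410],None,fx=k,fy=k,interpolation=cv2.INTER_CUBIC)
for d,col in [(18,(255,0,0)),(20.5,(0,0,255)),(23,(255,0,255))]:
    a=np.radians(d)
    for r,y,h in [(.2,-.164,0),(.2,-.102,0),(.1,-.102,0),(.2,-.075,.006),(.1,-.075,.006),(.255,-.055,0)]:
        q=pw(P(r,y,h,a)); print(d,r,y,np.round(q,1))
        cv2.circle(im,tuple(int(x) for x in np.round((q-[u0,v0]+.5)*k-.5)),3,col,-1)
cv2.imwrite('pics/w3c.png',im)
E
```

```text
18 0.2 -0.164 [234.3 259.4]
18 0.2 -0.102 [239.3 190.7]
18 0.1 -0.102 [346.4 213.9]
18 0.2 -0.075 [243.5 161.1]
18 0.1 -0.075 [347.  186.5]
18 0.255 -0.055 [183.4 134.9]
20.5 0.2 -0.164 [237.4 254.6]
20.5 0.2 -0.102 [242.3 184.8]
20.5 0.1 -0.102 [348.8 211.6]
20.5 0.2 -0.075 [246.9 154.9]
20.5 0.1 -0.075 [349.6 184. ]
20.5 0.255 -0.055 [185.7 126.3]
23 0.2 -0.164 [241.2 249.6]
23 0.2 -0.102 [246.  178.7]
23 0.1 -0.102 [351.5 209.2]
23 0.2 -0.075 [250.9 148.6]
23 0.1 -0.075 [352.4 181.6]
23 0.255 -0.055 [188.8 117.4]
```

View pics/w3c.png

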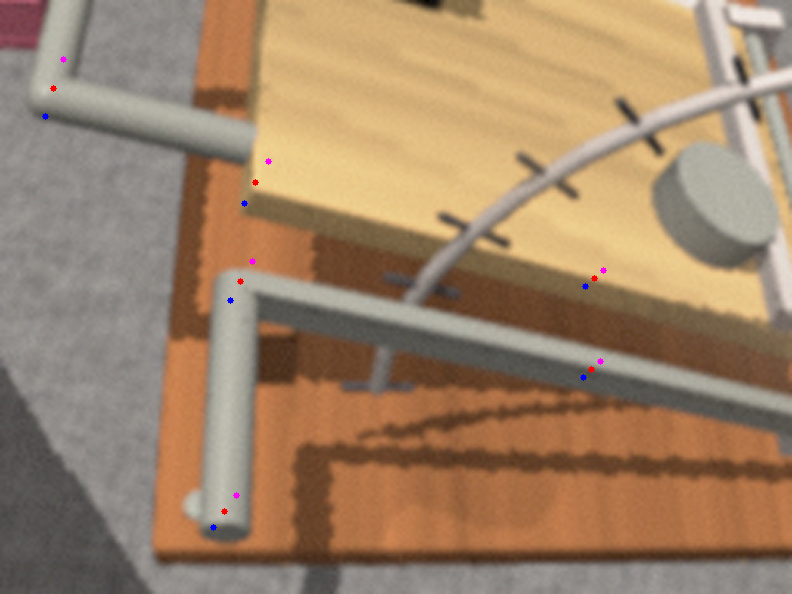

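The marks put the pointer at about 20.3° and the board at about 20°, so they are parallel to well under a degree. The robot is clear of everything, so I'm handing in.

```bash
python3 -c "
from h import *
print(ticket.job_done())"
```

```text
the job is handed in; nothing more can be done
None
```

I raised the board until the puck slid to the stop strip at about 20°, with the block still in place; the pointer is parallel to the board within about half a degree by my measurements, the gripper has let go, and the job is handed in at about 17.5 s, though no verdict came back.

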